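Click the laundry dosing wheel round to the blue tab and press start

TASK

Roll the knurled edge of the dosing console's thumbwheel gently with one fingertip, click by click, until its orange pointer points at the blue tab. Then press the green start button and let it spring back up, leaving the pointer on the blue tab and the bottles and other things around the console where they stand.

Things in the scene. Friction and masses are not known exactly. Their poses are not given: they have to be found in the camera images.
- console: White and grey dosing console fixed to the table, deck 56 mm high. Origin under it on the table; its front faces its own -x (roughly the robot). It spans x -100 to +110 mm and y +-115 mm; a low riser, top 92 mm, spans x +69 to +107 mm. Loose bystanders, the tallest 220 mm, stand to its left and right, over 140 mm from its x axis; none on it or within 250 mm in front of its origin.
- wheel_center (a point): Centre of the thumbwheel: a dark wheel lying flat in the console, axis vertical, 100 mm in diameter, rim 18 mm thick (40 to 58 mm above the table). The point is on its axis, 49 mm above the table, 80 mm from the console's origin towards its front. The rim sticks out 30 mm beyond the console's front, with free space before and below it; the rest lies in a round recess.
- rim_front (a point): Foremost point of the knurled rim at mid thickness, 50 mm in front of the wheel's axis (console's -x); does not turn. A fingertip pressed here towards +x and moved along y turns the wheel by friction. The wheel is on a sprung cradle: pushed to +x it gives up to 8 mm, from 2.4 N and rising 0.8 N per mm, and springs back.
- dose_wheel (a joint): Turn of the wheel, rad, anticlockwise from above positive; 0: the orange pointer points along the console's +x, away from its front. It rests in clicks at multiples of 0.349 rad (20 degrees, 17.5 mm of rim) and falls into the nearest when let go; stops at +-1.85. Starts at -1, 0 or +1 clicks. Moving the front of the rim to the console's +y lowers the value.
- pointer_aim (a point): Point 68 mm from the wheel's axis in the direction of the orange pointer (a 34 mm stripe on the wheel's top): it coincides with a tab's centre, seen from above, when the pointer points at that tab. 58 mm above the table.
- blue_tab (a point): Centre of the blue tab, a round stud 16 mm in diameter and 6 mm high on the console's deck, 68 mm from the wheel's axis. Blue, yellow, red and purple tabs share four places in any order, at -4, -3, +3 and +4 clicks of the wheel; each click has a black tick.
- start_button_top (a point): Centre of the top of the green push button, 28 mm in diameter, on the deck 32 mm behind the console's origin (its +x) and 45 mm to its -y side. Fully down is 6 mm at 5 N; it springs back up.
- start_button (a joint): Travel of the start button, m: 0 up, 0.006 fully down; pressed counts from 0.004.

How it is judged:
By the outcome, as a careful person would: the job done as asked, in the order asked, and still so for the second after the job is handed in, with the robot touching nothing.
It also fails if it takes over 58 s, if anything falls off the work surface, if the arm or the gripper's body presses on something with over 40 N, if the wrist force passes 120 N, or if a joint passes its speed limit or range.

ROBOT

A 6-joint arm with a two-finger parallel gripper is mounted at the origin on the work surface. World frame = base frame: x ahead of the robot, y to its left, z up, the work surface at z = 0. Lengths are in m, angles in rad, forces in N, time in s.
With the tool pointing down it reaches from about 0.35 to 0.975 m from the base axis. Payload 17.4 kg.
Tool frame: the origin (TCP) lies midway between the tips of the shut fingers; the grasp point (between the pads) lies 19 mm behind it; x points along the fingers, z is the direction in which the jaws open and shut, and the axes are right-handed (so a half turn about x gives the same grasp; the last joint's range is limited). The gripper opens to 85 mm and grips with 20 to 120 N. Pads are 22 mm wide; open, the fingers measure 114 mm over their backs; the gripper's body (76 mm by 85 mm) begins 54 mm behind the grasp point. The pads swing forward as they close: fully open they stand 13 mm farther back than shut.
Start: joints at [-1.176, 0.116, 1.442, -0, 1.584, -0.038], TCP at [0.283, -0.613, 0.231] pointing down, gripper open.
Joint ranges: [-2.83, 2.83], [-0.83, 2.19], [0.07, 2.5], [-1.14, 4.28], [0.01, 3], [-2.97, 2.97]. Speed limits (rad/s): [1.89, 1.89, 2.22, 3.14, 3.14, 3.14].

INTERFACE

Orientations are given as a unit quaternion [x, y, z, w].
In Python, from plant import env, eyes gives the robot as it stands.
- The arm moves only by the tool arm_command, never from a script. Its argument "plan" is one flat list of numbers, 7 for each row, row after row: the shift along the tool's x, y, z in m, then the turn, a rotation vector about the tool's x, y, z in degrees, then the closure, from 0 (fully open) to 1 (shut). In form: [x, y, z, ax, ay, az, jaw, x, y, z, ax, ay, az, jaw, ...]. A call has 1 to 12 rows; each row is the pose to reach, as a shift and turn from the pose commanded when the call began, along the tool's axes at that moment; what a row does not reach only later rows make up. A row lasts 1/10 s, in which the tool goes at most 50 mm and 8.59 degrees, less where a joint would pass 70% of its speed; a pose out of reach is approached as far as the arm can. A call with a gripper value outside its range is refused whole. The fingers move at their own pace and stop on an object; the grip force is fixed at half the most. Time passes only in rows, so rows that repeat a pose let the fingers close. It gives the time, the measured TCP pose, the force and the opening at its end, in the units of the state.
- env.sense(): the state, without advancing time (a new reading comes with each control period).
- eyes.read_camera(name): name is "scene" or "top" or "wrist"; returns the picture (480x640x3 uint8, red, green, blue); there is no depth.
- eyes.get_calibration(name): a dict with "mtx" (3x3 intrinsics, pixels), "R" (3x3) and "t" (3): a world point X has camera coordinates R X + t. Camera axes: x right, y down, z forward; pixel columns grow to the right and rows downward; lengths in m; the calibration is good to about 2 mm. A picture is of the moment at which its call begins: read the wrist's pose just before it. get_calibration takes no time and is no camera call; for the wrist camera it gives the pose at the moment of the call.
- env.hand_in(): hands the job in, once; it reports no verdict.
Trained networks look in the newest picture that a camera, given by its name, has taken for a name from the list of things; names that differ only in an ending like _2 or _b are one class to them, and where a whole thing is asked for, a point or a joint stands for the part that bears it (a point fixed in the world has none). Each returns a list of dicts, best first, with "p" (0 to 1); they miss things now and then, are a little off and sometimes report something else, mostly with a low value. They report only what shows in the picture. A call takes as long as a camera call.
- eyes.boxes_of(name, camera): "position" ([x, y, z] in m, in world coordinates, good to about 4 mm: the middle of the surface that is visible of it).
The state is a dict: "time": time; "joint_positions": joint angles; "dq": joint speeds; "tau": joint torques, N m; "tcp_pos": TCP position; "ee_rot": TCP orientation; "force": force on the tool from outside, world axes, zero at the start; "moment": the same for the moment, N m; "width": finger opening in m.
Only numpy, scipy, OpenCV 4.12 (cv2) and the standard library are available. Lean on these libraries where they do the work, as an engineer would, in place of code of your own. Each camera call takes 0.05 s, during which the arm holds its last target. There are 200 camera calls.

## Working session

There is one attempt and no reset: what is moved stays moved. The work goes in short steps, Python scripts to look and compute and a tool call to move; the robot and the scene stay as the last step left them, time stands still between calls to the robot, and variables do not carry over. Pictures are saved under pics/ and viewed, about 8 in all and at most 12, crops included, and the job is handed in when it is done.

Besides the shell and the picture viewer there is one more tool, called after "Call:" as name(argument=value, ...), one argument or row to a line, values as JSON. arm_command: Moves the arm, as the interface text tells. Its arguments: {"type":"object","properties":{"plan":{"type":"array","items":{"type":"number"}}},"required":["plan"]}

```bash
ls; mkdir -p pics; python3 - <<'E'
from plant import env, eyes
import cv2
s=env.sense(); print(s)
for c in ("top","scene"):
    im=eyes.read_camera(c); cv2.imwrite(f"pics/{c}0.png",im[:,:,::-1])
    k=eyes.get_calibration(c); print(c,k)
    for n in ("console","wheel_center","blue_tab","start_button_top","pointer_aim","rim_front"):
        print(n,[(d["p"],d["position"]) for d in eyes.boxes_of(n,c)[:2]])
E
```

```text
pics
{'time': 0.0, 'joint_positions': array([-1.17583743e+00,  1.16475660e-01,  1.44229164e+00, -1.57837018e-05,
        1.58400171e+00, -3.77609635e-02]), 'dq': array([-1.25219336e-04,  1.83498104e-05, -2.38881680e-04,  5.65241063e-04,
        8.27409879e-05,  7.90454649e-05]), 'tau': array([-3.18116516e-03, -7.31980562e+01, -6.32493353e+01, -2.00204663e-04,
        6.33563439e-03, -3.04712262e-05]), 'tcp_pos': array([ 0.28298946, -0.61259246,  0.23055276]), 'ee_rot': array([ 0.38123733,  0.5960253 , -0.38077216,  0.59533562]), 'force': array([ 0.28118575,  0.47703416, -0.10321251]), 'moment': array([-0.04579026,  0.00206565,  0.03523632]), 'width': 0.08546617191470236}
top {'mtx': array([[624.39035993,   0.        , 330.35471804],
       [  0.        , 624.39035993, 236.14017486],
       [  0.        ,   0.        ,   1.        ]]), 'R': array([[ 7.91940411e-03, -9.99968531e-01,  4.70081735e-04],
       [-9.85603999e-01, -7.88503487e-03, -1.68886301e-01],
       [ 1.68884692e-01,  8.74164424e-04, -9.85635428e-01]]), 't': array([0.01387242, 0.60047303, 0.61906971])}
console [(0.87, 
[... 224 characters left out ...]
57, [0.5387, -0.1331, 0.0578])]
rim_front [(0.69, [0.5447, -0.1348, 0.0547])]
scene {'mtx': array([[454.72573962,   0.        , 316.1707213 ],
       [  0.        , 454.72573962, 235.76351576],
       [  0.        ,   0.        ,   1.        ]]), 'R': array([[-0.84100316,  0.54087591,  0.01292012],
       [ 0.3616205 ,  0.57972244, -0.73017293],
       [-0.40242303, -0.60940556, -0.68314022]]), 't': array([ 0.47722501, -0.16021178,  0.93354068])}
console [(0.88, [0.6571, -0.0895, 0.0537])]
wheel_center [(0.95, [0.542, -0.1295, 0.0578])]
blue_tab []
start_button_top [(0.81, [0.6591, -0.1505, 0.0837])]
pointer_aim [(0.67, [0.5469, -0.1299, 0.059])]
rim_front [(0.78, [0.5459, -0.1282, 0.0598])]
```

```bash
python3 - <<'E'
import cv2,numpy as np
from plant import eyes
k=eyes.get_calibration("top")
p,_=cv2.projectPoints(np.array([[0.54,-0.133,0.058],[.62,-.12,.056]]),cv2.Rodrigues(k["R"])[0],k["t"],k["mtx"],None);p=p[:,0];print(p)
im=cv2.imread("pics/top0.png");u,v=p[1].astype(int)
x0,y0=u-100,v-75
print(x0,y0)
cv2.imwrite("pics/crop0.png",cv2.resize(im[y0:y0+150,x0:x0+200],None,fx=4,fy=4,interpolation=cv2.INTER_CUBIC))
E
```

```text
[[474.9069262  293.03486035]
 [460.00526453 218.28783032]]
360 143
```

View pics/top0.png

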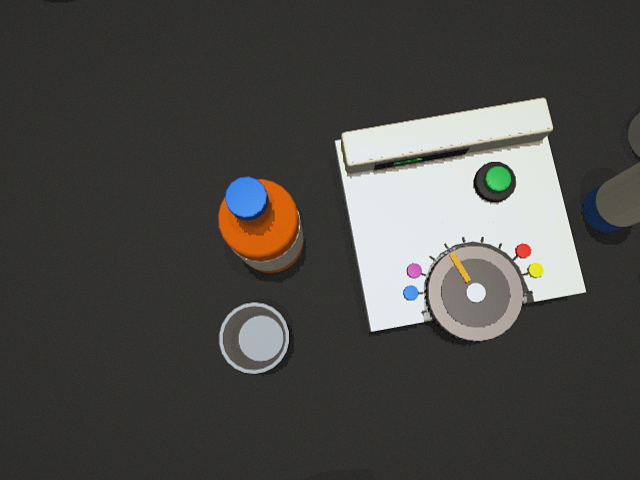

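View pics/crop0.png

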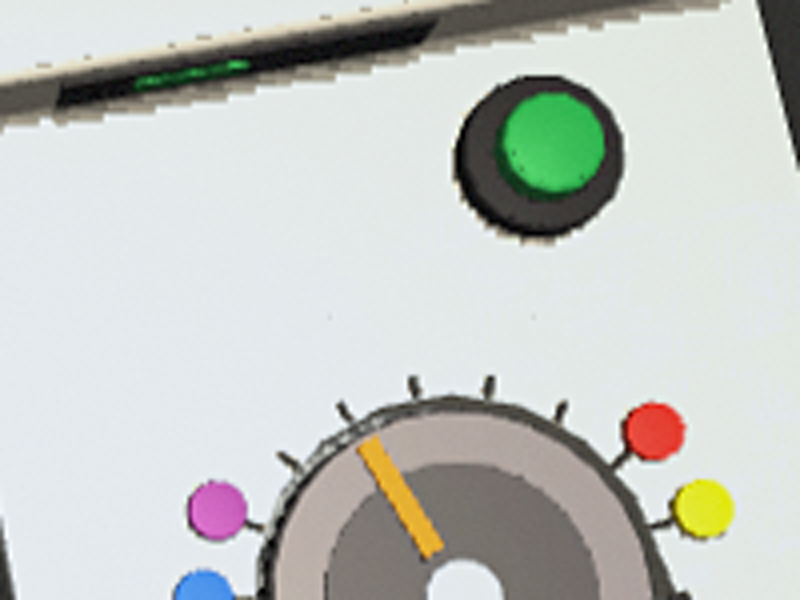

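The top view shows blue at (411,293), purple (414,271), red (523,251) and yellow (536,270). The wheel hub is at (476,293) and the orange pointer tip at (452,255). The console is yawed about +10°, so the pointer looks to be at +1 click and blue at +4. Next I fit the pose from the tabs.

```bash
cat > h.py <<'E'
import numpy as np,cv2
from scipy.spatial.transform import Rotation as Rn
from plant import env,eyes
def proj(P,k):
    return cv2.projectPoints(np.array(P,float).reshape(-1,3),cv2.Rodrigues(k["R"])[0],k["t"],k["mtx"],None)[0][:,0]
def back(uv,z,k):
    d=k["R"].T@np.linalg.inv(k["mtx"])@np.array([*uv,1.]); c=-k["R"].T@k["t"]
    return c+d*(z-c[2])/d[2]
def blob(im,lo,hi,roi):  # HSV centroid
    x0,y0,x1,y1=roi
    m=cv2.inRange(cv2.cvtColor(im[y0:y1,x0:x1],cv2.COLOR_BGR2HSV),lo,hi)
    M=cv2.moments(m,True); return np.array([M["m10"]/M["m00"]+x0,M["m01"]/M["m00"]+y0]),M["m00"]
def show():
    s=env.sense(); R=Rn.from_quat(s["ee_rot"]).as_matrix()
    print("t",round(s["time"],2),"tcp",s["tcp_pos"].round(4),"F",s["force"].round(2)); print(R.round(3)); return s,R
E
python3 - <<'E'
from h import *
from scipy.optimize import least_squares
im=cv2.imread("pics/top0.png");k=eyes.get_calibration("top")
roi={"blue":((100,100,80),(125,255,255),(400,283,422,303),4),"purple":((135,60,80),(170,255,255),(404,262,424,282),3),
"red":((0,120,80),(8,255,255),(512,240,534,262),-3),"yellow":((25,120,80),(35,255,255),(525,260,547,281),-4)}
pts=[];cl=[]
for n,(a,b,r,c) in roi.items():
    uv,A=blob(im,a,b,r);P=back(uv,.061,k);print(n,uv.round(1),A,P.round(4));pts.append(P[:2]);cl.append(c)
pts=np.array(pts);cl=np.array(cl)
f=lambda p:(np.c_[p[0]+.068*np.cos(p[2]+cl*np.pi/9),p[1]+.068*np.sin(p[2]+cl*np.pi/9)]-pts).ravel()
r=least_squares(f,[.54,-.133,.17]);print(r.x,np.degrees(r.x[2]),r.fun.round(4))
wx,wy,y=r.x;ex=np.array([np.cos(y),np.sin(y)]);ey=np.array([-ex[1],ex[0]])
o=r.x[:2]+.08*ex;print("origin",o,"rim",r.x[:2]-.05*ex,"button",o+.032*ex-.045*ey)
uv,A=blob(im,(40,100,60),(80,255,255),(484,162,515,195));print("btn z.075",back(uv,.075,k),uv,A)
uv,A=blob(im,(10,150,120),(24,255,255),(440,245,480,290));d=back(uv,.058,k)[:2]-r.x[:2];print("pointer clicks",np.degrees(np.arctan2(d[1],d[0])-y)/20,np.hypot(*d),A)
s,R=show()
print("ex",ex,"ex in tool",R.T@[*ex,0])
E
```

```text
blue [410.4 292.5] 172.0 [ 0.5398 -0.0652  0.061 ]
purple [414.  270.2] 173.0 [ 0.5632 -0.0692  0.061 ]
red [522.9 250.5] 171.0 [ 0.585  -0.1843  0.061 ]
yellow [535.3 269.6] 172.0 [ 0.5648 -0.1963  0.061 ]
[ 0.54067471 -0.13302431  0.1875345 ] 10.744935128733617 [-0.      0.0002 -0.0001  0.0004  0.0001 -0.0003  0.     -0.0003]
origin [ 0.61927206 -0.11810934] rim [ 0.49155136 -0.14234617] button [ 0.65910067 -0.15635436]
btn z.075 [ 0.65930202 -0.15657733  0.075     ] [497.49907236 178.33024119] 539.0
pointer clicks 0.9424602424197696 0.03040655864120277 187.0
t 0.7 tcp [ 0.2831 -0.6128  0.2313] F [-0.    0.21 -0.54]
[[ 0.     0.908  0.419]
 [-0.     0.419 -0.908]
 [-1.     0.     0.   ]]
ex [0.98246688 0.18643719] ex in tool [2.29255176e-05 9.70080627e-01 2.42782984e-01]
```

Call:
arm_command(
  plan=[-0.05,0,0,0,0,0,1,-0.05,0.34,-0.361,-76,0,0,1,-0.05,0.34,-0.361,-76,0,0,1,-0.05,0.34,-0.361,-76,0,0,1,-0.05,0.34,-0.361,-76,0,0,1,-0.05,0.34,-0.361,-76,0,0,1,-0.05,0.34,-0.361,-76,0,0,1,-0.05,0.34,-0.361,-76,0,0,1,-0.05,0.34,-0.361,-76,0,0,1,-0.05,0.34,-0.361,-76,0,0,1,-0.05,0.34,-0.361,-76,0,0,1,-0.05,0.34,-0.361,-76,0,0,1],
)

```text
time: 1.9
tcp_pos: [0.4414, -0.1382, 0.2817]
ee_rot: [-0.068, 0.703, 0.069, 0.704]
force: [-0.5, -0.2, -0.6]
width: -0.0003
```

```bash
cat >> h.py <<'E'
W=np.array([.5407,-.1330]);YAW=.1875
EX=np.array([np.cos(YAW),np.sin(YAW),0]);EY=np.array([-EX[1],EX[0],0]);RIM=np.array([*W,.049])-.05*EX
BTN=np.array([.6592,-.1565,.08])
def goto(P):  # shift in tool axes to world P, tool pose relative to console
    s,R=show(); t=s["tcp_pos"]; d=t-RIM
    print("rel rim: ex %.4f ey %.4f z %.4f; width %.4f"%(d@EX,d@EY,t[2],s["width"]))
    print("F console",(s["force"]@EX).round(2),(s["force"]@EY).round(2),"shift",(R.T@(np.array(P)-t)).round(4))
def pointer(name):
    im=cv2.imread(f"pics/{name}.png");k=eyes.get_calibration("top")
    u,v=proj([*W,.058],k)[0].astype(int); m=cv2.inRange(cv2.cvtColor(im,cv2.COLOR_BGR2HSV),(10,150,120),(24,255,255))
    z=np.zeros_like(m);cv2.circle(z,(u,v),42,255,-1);M=cv2.moments(m&z,True)
    if M["m00"]<40: print("pointer hidden",M["m00"]);return
    d=back((M["m10"]/M["m00"],M["m01"]/M["m00"]),.058,k)[:2]-W
    print("clicks",np.degrees(np.arctan2(d[1],d[0])-YAW)/20,"r",np.hypot(*d),"A",M["m00"])
def snap(name):
    cv2.imwrite(f"pics/{name}.png",eyes.read_camera("top")[:,:,::-1])
E
python3 - <<'E'
from h import *
goto([*(RIM-.05*EX+.009*EY)[:2],.038])
cv2.imwrite("pics/w1.png",eyes.read_camera("wrist")[:,:,::-1])
snap("t1");pointer("t1")
E
```

```text
t 1.9 tcp [ 0.4414 -0.1382  0.2817] F [-0.54 -0.18 -0.61]
[[ 0.001 -0.193  0.981]
 [ 0.001  0.981  0.193]
 [-1.     0.     0.001]]
rel rim: ex -0.0486 ey 0.0134 z 0.2817; width -0.0003
F console -0.56 -0.08 shift [ 0.2437 -0.0045 -0.0018]
clicks 0.9398079890443191 r 0.028759993274232832 A 172.0
```

View pics/w1.png

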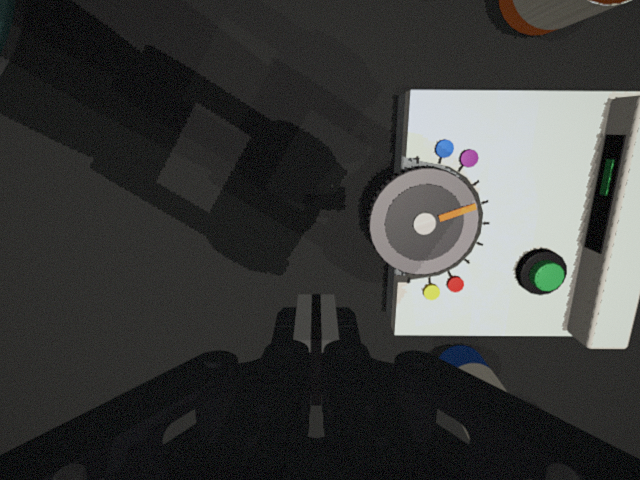

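The wrist view shows a clear front: wheel at (425,222), pointer toward (475,208), which is +1 click, and blue at (444,148). The shut fingertips are slim and taper outward higher up. I descend in front of the rim.

Call:
arm_command(
  plan=[0.05,-0.004,-0.002,0,0,0,1,0.1,-0.004,-0.002,0,0,0,1,0.15,-0.004,-0.002,0,0,0,1,0.19,-0.004,-0.002,0,0,0,1,0.22,-0.004,-0.002,0,0,0,1,0.239,-0.004,-0.002,0,0,0,1,0.239,-0.004,-0.002,0,0,0,1,0.239,-0.004,-0.002,0,0,0,1],
)

```text
time: 2.8
tcp_pos: [0.4391, -0.1478, 0.043]
ee_rot: [-0.066, 0.704, 0.066, 0.704]
force: [0.4, -0.1, 0.8]
width: 0.0002
```

```bash
python3 - <<'E'
from h import *
goto([*(RIM-.025*EX+.009*EY)[:2],.043])
E
```

```text
t 2.8 tcp [ 0.4391 -0.1478  0.043 ] F [ 0.39 -0.08  0.81]
[[-0.    -0.186  0.983]
 [-0.     0.983  0.186]
 [-1.    -0.    -0.   ]]
rel rim: ex -0.0526 ey 0.0044 z 0.0430; width 0.0002
F console 0.36 -0.15 shift [-0.      0.0046  0.0276]
```

Call:
arm_command(
  plan=[0,0.005,0.02,0,0,0,1,0,0.005,0.028,0,0,0,1,0,0.005,0.03,0,0,0,1,0,0.005,0.032,0,0,0,1,0,0.005,0.034,0,0,0,1,0,0.005,0.036,0,0,0,1,0,0.005,0.038,0,0,0,1,0,0.005,0.038,0,0,0,1],
)

```text
time: 3.6
tcp_pos: [0.4756, -0.1347, 0.0423]
ee_rot: [-0.067, 0.704, 0.067, 0.704]
force: [0.3, -0.7, 0.3]
width: -0.0002
```

```bash
python3 - <<'E'
from h import *
goto([*(RIM-.0*EX-.009*EY)[:2],.043])
E
```

```text
t 3.6 tcp [ 0.4756 -0.1347  0.0423] F [ 0.34 -0.75  0.34]
[[ 0.    -0.187  0.982]
 [ 0.     0.982  0.187]
 [-1.    -0.     0.   ]]
rel rim: ex -0.0143 ey 0.0104 z 0.0423; width -0.0002
F console 0.19 -0.79 shift [-0.0007 -0.0194  0.0143]
```

Call:
arm_command(
  plan=[0,0,0.001,0,0,0,1,0,0,0.002,0,0,0,1,0,0,0.003,0,0,0,1,0,0,0.004,0,0,0,1,0,0,0.005,0,0,0,1,0,0,0.005,0,0,0,1],
)

```text
time: 4.2
tcp_pos: [0.4803, -0.1338, 0.0422]
ee_rot: [-0.067, 0.704, 0.067, 0.704]
force: [-4.1, -0.4, 2.0]
width: -0.0002
```

```bash
python3 - <<'E'
from h import *
goto([*(RIM-.0*EX-.009*EY)[:2],.043])
E
```

```text
t 4.2 tcp [ 0.4803 -0.1338  0.0422] F [-4.08 -0.4   2.05]
[[-0.001 -0.187  0.982]
 [ 0.     0.982  0.187]
 [-1.     0.    -0.001]]
rel rim: ex -0.0095 ey 0.0105 z 0.0422; width -0.0002
F console -4.08 0.37 shift [-0.0008 -0.0195  0.0094]
```

Call:
arm_command(
  plan=[0,0,0.001,0,0,0,1,0,-0.002,0.0015,0,0,0,1,0,-0.004,0.0015,0,0,0,1,0,-0.006,0.0015,0,0,0,1,0,-0.008,0.0015,0,0,0,1,0,-0.01,0.0015,0,0,0,1,0,-0.012,0.0015,0,0,0,1,0,-0.014,0.0015,0,0,0,1,0,-0.016,0.0015,0,0,0,1,0,-0.018,0.0015,0,0,0,1,0,-0.02,0.0015,0,0,0,1,0,-0.02,0.0015,0,0,0,1],
)

```text
time: 5.4
tcp_pos: [0.4855, -0.1534, 0.0422]
ee_rot: [-0.067, 0.704, 0.066, 0.704]
force: [-6.4, -1.0, 1.8]
width: 0.0
```

```bash
python3 - <<'E'
from h import *
goto([*(RIM-.02*EX+.0105*EY)[:2],.042])
snap("t2");pointer("t2")
E
```

```text
t 5.4 tcp [ 0.4855 -0.1534  0.0422] F [-6.43 -1.02  1.83]
[[-0.001 -0.187  0.982]
 [-0.     0.982  0.187]
 [-1.    -0.    -0.001]]
rel rim: ex -0.0080 ey -0.0098 z 0.0422; width 0.0000
F console -6.51 0.19 shift [ 0.0002  0.0203 -0.0119]
clicks 1.8506718191883607 r 0.03047435663994127 A 151.0
```

The wheel rolled to about +2 with no slip. I retract, return and check where it settled.

Call:
arm_command(
  plan=[0,0,-0.004,0,0,0,1,0,0,-0.01,0,0,0,1,0,0,-0.014,0,0,0,1,0,0.01,-0.014,0,0,0,1,0,0.0205,-0.014,0,0,0,1,0,0.0205,-0.014,0,0,0,1],
)

```text
time: 6.05
tcp_pos: [0.4679, -0.1343, 0.0423]
ee_rot: [-0.067, 0.704, 0.067, 0.704]
force: [-1.3, 0.2, 0.2]
width: 0.0
```

```bash
python3 - <<'E'
from h import *
goto([*(RIM-.008*EX+.0105*EY)[:2],.042])
snap("t3");pointer("t3")
E
```

```text
t 6.05 tcp [ 0.4679 -0.1343  0.0423] F [-1.3   0.18  0.21]
[[ 0.    -0.188  0.982]
 [ 0.     0.982  0.188]
 [-1.     0.     0.   ]]
rel rim: ex -0.0217 ey 0.0123 z 0.0423; width 0.0000
F console -1.25 0.42 shift [ 0.0003 -0.0018  0.0137]
clicks 1.9524758555331032 r 0.028695203977477424 A 168.0
```

Call:
arm_command(
  plan=[0,0,0.007,0,0,0,1,0,0,0.009,0,0,0,1,0,0,0.011,0,0,0,1,0,0,0.0125,0,0,0,1,0,0,0.014,0,0,0,1,0,0,0.014,0,0,0,1],
)

```text
time: 6.7
tcp_pos: [0.4817, -0.1331, 0.0422]
ee_rot: [-0.066, 0.704, 0.067, 0.704]
force: [-5.5, -0.5, 3.2]
width: -0.0
```

Call:
arm_command(
  plan=[0,-0.002,0,0,0,0,1,0,-0.004,0,0,0,0,1,0,-0.006,0,0,0,0,1,0,-0.008,0,0,0,0,1,0,-0.01,0,0,0,0,1,0,-0.012,0,0,0,0,1,0,-0.014,0,0,0,0,1,0,-0.016,0,0,0,0,1,0,-0.018,0,0,0,0,1,0,-0.02,0,0,0,0,1,0,-0.02,0,0,0,0,1],
)

```text
time: 7.8
tcp_pos: [0.4853, -0.1529, 0.0422]
ee_rot: [-0.066, 0.704, 0.066, 0.704]
force: [-7.1, -0.7, 3.3]
width: -0.0001
```

Call:
arm_command(
  plan=[0,0,-0.004,0,0,0,1,0,0,-0.01,0,0,0,1,0,0,-0.014,0,0,0,1,0,0.01,-0.014,0,0,0,1,0,0.0205,-0.014,0,0,0,1,0,0.0205,-0.014,0,0,0,1],
)

```text
time: 8.4
tcp_pos: [0.4678, -0.1338, 0.0424]
ee_rot: [-0.067, 0.704, 0.067, 0.704]
force: [0.2, 0.8, -0.7]
width: -0.0001
```

```bash
python3 - <<'E'
from h import *
goto([*(RIM-.008*EX+.0105*EY)[:2],.042])
snap("t4");pointer("t4")
E
```

```text
t 8.4 tcp [ 0.4678 -0.1338  0.0424] F [ 0.19  0.85 -0.72]
[[ 0.    -0.188  0.982]
 [ 0.     0.982  0.188]
 [-1.     0.     0.   ]]
rel rim: ex -0.0218 ey 0.0128 z 0.0424; width -0.0001
F console 0.35 0.8 shift [ 0.0004 -0.0023  0.0137]
clicks 2.9696844969662637 r 0.028861235722668258 A 170.0
```

The wheel is at +3. Last click.

Call:
arm_command(
  plan=[0,0,0.007,0,0,0,1,0,0,0.009,0,0,0,1,0,0,0.011,0,0,0,1,0,0,0.0125,0,0,0,1,0,0,0.014,0,0,0,1,0,0,0.014,0,0,0,1],
)

```text
time: 9.05
tcp_pos: [0.4816, -0.1326, 0.0423]
ee_rot: [-0.066, 0.704, 0.067, 0.704]
force: [-5.0, -0.6, 3.5]
width: -0.0003
```

Call:
arm_command(
  plan=[0,-0.002,0,0,0,0,1,0,-0.004,0,0,0,0,1,0,-0.006,0,0,0,0,1,0,-0.008,0,0,0,0,1,0,-0.01,0,0,0,0,1,0,-0.012,0,0,0,0,1,0,-0.014,0,0,0,0,1,0,-0.016,0,0,0,0,1,0,-0.018,0,0,0,0,1,0,-0.0195,0,0,0,0,1,0,-0.0195,0,0,0,0,1],
)

```text
time: 10.15
tcp_pos: [0.4851, -0.1519, 0.0423]
ee_rot: [-0.066, 0.704, 0.066, 0.704]
force: [-5.2, -0.8, 3.5]
width: -0.0004
```

Call:
arm_command(
  plan=[0,0,-0.004,0,0,0,1,0,0,-0.01,0,0,0,1,0,0,-0.02,0,0,0,1,0,0,-0.03,0,0,0,1,0,0,-0.03,0,0,0,1,0,0,-0.03,0,0,0,1],
)

```text
time: 10.75
tcp_pos: [0.4558, -0.1574, 0.0425]
ee_rot: [-0.066, 0.704, 0.066, 0.704]
force: [0.2, 0.0, -0.3]
width: 0.0002
```

```bash
python3 - <<'E'
from h import *
goto([*BTN[:2],.15])
snap("t5");pointer("t5")
im=cv2.imread("pics/t5.png");cv2.imwrite("pics/t5c.png",cv2.resize(im[90:350,330:590],None,fx=2,fy=2))
for c in("top","scene"):
  eyes.read_camera(c); print([(d["p"],d["position"]) for d in eyes.boxes_of("start_button_top",c)[:1]])
E
```

```text
t 10.75 tcp [ 0.4558 -0.1574  0.0425] F [ 0.17  0.04 -0.26]
[[ 0.001 -0.187  0.982]
 [-0.     0.982  0.187]
 [-1.    -0.     0.001]]
rel rim: ex -0.0380 ey -0.0082 z 0.0425; width 0.0002
F console 0.17 0.01 shift [-0.1073 -0.0371  0.2001]
clicks 3.9979405216543626 r 0.028826444735489978 A 180.0
[(0.56, [0.6578, -0.1582, 0.0769])]
[(0.78, [0.6618, -0.1526, 0.0827])]
```

View pics/t5c.png

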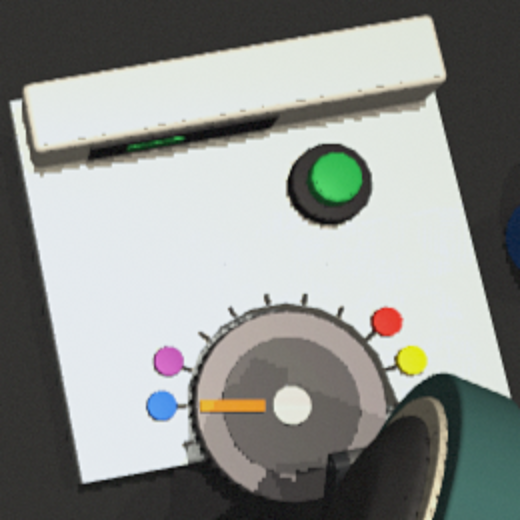

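The crop shows the orange stripe (200–265,406) aimed at the blue tab (162,405), with the button at (337,177). Next I go up and over to the button.

Call:
arm_command(
  plan=[-0.04,0,0,0,0,0,1,-0.08,0,0,0,0,0,1,-0.107,-0.005,0.03,0,0,0,1,-0.107,-0.015,0.07,0,0,0,1,-0.107,-0.022,0.11,0,0,0,1,-0.107,-0.03,0.15,0,0,0,1,-0.107,-0.037,0.185,0,0,0,1,-0.107,-0.037,0.2,0,0,0,1,-0.107,-0.037,0.2,0,0,0,1,-0.095,-0.037,0.2,0,0,0,1,-0.075,-0.037,0.2,0,0,0,1,-0.065,-0.037,0.2,0,0,0,1],
)

```text
time: 12.2
tcp_pos: [0.6578, -0.1561, 0.1051]
ee_rot: [-0.066, 0.705, 0.067, 0.703]
force: [-0.5, 0.2, -0.5]
width: 0.0001
```

```bash
python3 - <<'E'
from h import *
goto(BTN)
for c in("scene","wrist"): cv2.imwrite(f"pics/b{c}.png",eyes.read_camera(c)[:,:,::-1])
E
```

```text
t 12.2 tcp [ 0.6578 -0.1561  0.1051] F [-0.54  0.16 -0.5 ]
[[-0.002 -0.187  0.982]
 [ 0.     0.982  0.187]
 [-1.     0.001 -0.002]]
rel rim: ex 0.1607 ey -0.0445 z 0.1051; width 0.0001
F console -0.5 0.26 shift [ 0.0251 -0.0007  0.0014]
```

View pics/bscene.png

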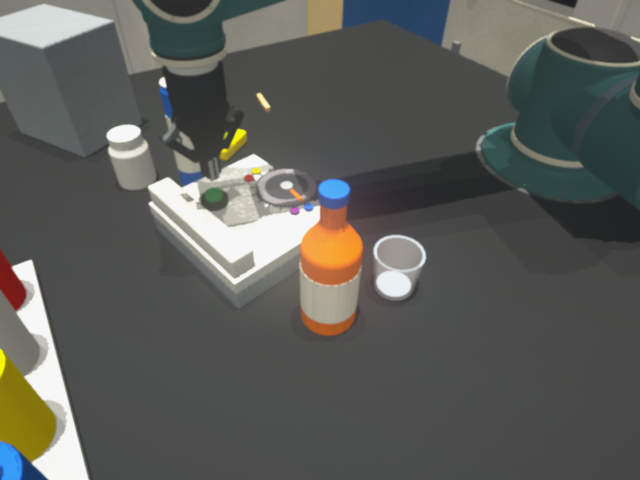

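The scene view shows the fingertips at (213,170) right above the button at (213,197), clear of the bottles. I descend slowly until contact.

Call:
arm_command(
  plan=[0.008,0,0,0,0,0,1,0.014,0,0,0,0,0,1,0.018,0,0,0,0,0,1,0.021,0,0,0,0,0,1,0.023,0,0,0,0,0,1,0.023,0,0,0,0,0,1],
)

```text
time: 12.9
tcp_pos: [0.6593, -0.1562, 0.0841]
ee_rot: [-0.067, 0.704, 0.067, 0.704]
force: [0.5, -0.1, -0.0]
width: -0.0002
```

Call:
arm_command(
  plan=[0.001,0,0,0,0,0,1,0.002,0,0,0,0,0,1,0.003,0,0,0,0,0,1,0.004,0,0,0,0,0,1,0.005,0,0,0,0,0,1,0.005,0,0,0,0,0,1],
)

```text
time: 13.5
tcp_pos: [0.6592, -0.1562, 0.0791]
ee_rot: [-0.066, 0.704, 0.067, 0.704]
force: [0.4, -0.6, -0.2]
width: -0.0002
```

Call:
arm_command(
  plan=[0.001,0,0,0,0,0,1,0.002,0,0,0,0,0,1,0.003,0,0,0,0,0,1,0.004,0,0,0,0,0,1,0.004,0,0,0,0,0,1],
)

```text
time: 14.0
tcp_pos: [0.6594, -0.1562, 0.0754]
ee_rot: [-0.067, 0.704, 0.066, 0.704]
force: [-0.7, 0.1, 2.7]
width: 0.0001
```

Call:
arm_command(
  plan=[0.001,0,0,0,0,0,1,0.002,0,0,0,0,0,1,0.003,0,0,0,0,0,1,0.004,0,0,0,0,0,1,0.004,0,0,0,0,0,1],
)

```text
time: 14.5
tcp_pos: [0.6594, -0.1562, 0.072]
ee_rot: [-0.067, 0.704, 0.066, 0.704]
force: [-2.9, 1.0, 9.1]
width: -0.0001
```

The force is 9.1 N, well past the 5 N bottoming force, so the button is fully down. I release straight up and then back clear.

Call:
arm_command(
  plan=[0,0,0,0,0,0,1,-0.003,0,0,0,0,0,1,-0.008,0,0,0,0,0,1,-0.02,0,0,0,0,0,1,-0.05,0,0,0,0,0,1,-0.1,0,0,0,0,0,1,-0.14,0,0,0,0,0,1,-0.18,0,0,0,0,0,1,-0.2,0,-0.04,0,0,0,1,-0.2,0,-0.08,0,0,0,1,-0.2,0,-0.12,0,0,0,1,-0.2,0,-0.16,0,0,0,1],
)

```text
time: 15.7
tcp_pos: [0.5004, -0.1861, 0.2718]
ee_rot: [-0.067, 0.704, 0.067, 0.704]
force: [-0.0, -0.4, 0.7]
width: -0.0001
```

Call:
arm_command(
  plan=[0,0,-0.04,0,0,0,1,0,0,-0.08,0,0,0,1,0,0,-0.1,0,0,0,1,0,0,-0.1,0,0,0,1,0,0,-0.1,0,0,0,1],
)

```text
time: 16.2
tcp_pos: [0.4038, -0.2049, 0.272]
ee_rot: [-0.066, 0.704, 0.066, 0.704]
force: [-0.0, 0.4, 0.1]
width: 0.0001
```

```bash
python3 - <<'E'
from h import *
goto(BTN)
snap("t6");pointer("t6")
im=cv2.imread("pics/t6.png");k=eyes.get_calibration("top")
uv,A=blob(im,(40,100,60),(80,255,255),(484,162,515,195));print("btn",uv,A)
E
```

```text
t 16.2 tcp [ 0.4038 -0.2049  0.272 ] F [-0.03  0.44  0.09]
[[ 0.001 -0.187  0.982]
 [-0.     0.982  0.187]
 [-1.    -0.001  0.001]]
rel rim: ex -0.0979 ey -0.0452 z 0.2720; width 0.0001
F console 0.06 0.44 shift [1.923e-01 1.000e-04 2.598e-01]
clicks 3.9993403763698994 r 0.028912676106702267 A 179.0
btn [497.47495362 178.35621521] 539.0
```

View pics/t6.png

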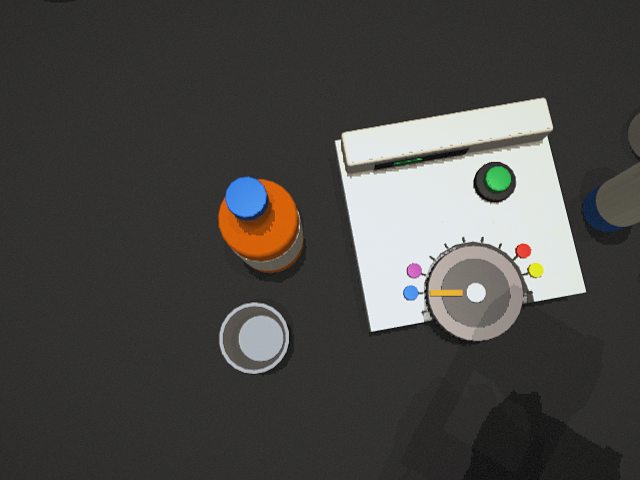

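The pointer (430–462,293) is on blue (411,293). The button is back up at (497.5,178.4), the same place and area as at the start, and the bottles have not moved.

```bash
python3 -c "
from plant import env
print(env.hand_in())"
```

```text
the job is handed in; nothing more can be done
None
```

The orange pointer is on the blue tab, and the green start button was pressed afterwards and sprang back up. I handed the job in at about 16.2 s.

- **Wheel:** I rolled it from +1 to +4 clicks in three strokes of one click each, using the back of one finger of the shut gripper. The push was about 4–7 N. After each stroke I released the wheel and checked where it settled: 1.95, 2.97, then 4.00 clicks.
- **Button:** I pressed it until the force read 9 N, above the 5 N at which it is fully down. I did not measure the button's travel directly.
- **Last checks:** The top camera put the pointer at 4.00 clicks, on blue. The button appeared at the same position and size as before the press. The bottle, cup and the other items within the top view stood where they were. The robot was clear, with about 0 N on the tool.

No check failed. The networks' height for the button top (77–84 mm) was higher than where I met it by touch, at about 76–78 mm. That made no difference, because I approached it slowly by force.

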